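# Slide the carton round the tin and tub onto the sprung stop

## Robot

A 6-joint arm with a two-finger parallel gripper is mounted at the origin on a cart in front of the work surface, level with it; the furniture and walls round the work are solid. World frame = base frame: x ahead of the robot, y to its left, z up, the work surface at z = 0. Lengths are in m, angles in rad, forces in N, time in s.
With the tool pointing down it reaches from about 0.35 to 0.85 m from the base axis. Payload 8.1 kg.
Tool frame: the origin (TCP) lies between the finger pads; the fingertips stand tips_ahead ahead of it and the grasp point (between the pads) lies 8 mm behind it (tips_ahead is the distance from the TCP to the fingertips, in m); z points along the fingers, x is the direction in which the jaws open and shut, and the axes are right-handed (so a half turn about z gives the same grasp; the last joint's range is limited). The gripper opens to 93 mm and grips with 3 to 60 N. Pads are 15 mm wide; open, the fingers measure 128 mm over their backs; the gripper's body (75 mm by 188 mm) begins 65 mm behind the grasp point.
Start: joints at [1.089, 0.13, 1.488, -0, 1.523, -0.085], TCP at [0.232, 0.553, 0.23] pointing down, gripper open.
Joint ranges: [-2.96, 2.96], [-0.89, 2.26], [0.02, 2.5], [-1.34, 4.48], [0, 2.73], [-2.66, 2.66]. Speed limits (rad/s): [2.39, 2.39, 2.79, 3.14, 3.14, 3.14].

## Interface

Orientations are given as a rotation vector (axis times angle).
In Python, from plant import * gives the robot as it stands.
- The arm moves only by the tool play_rows, never from a script. Its argument "increments" is a list that holds one entry, the list of rows, each a list of 4 numbers: the shift along the tool's x, y, z in cm, then the turn about the tool's z in rad. A call has 1 to 5 rows; each row is the pose to reach, as a shift and turn from the pose measured when the call began, along the tool's axes at that moment; what a row does not reach only later rows make up. A row lasts 1/10 s, in which the tool goes at most 50 mm and 8.59 degrees, less where a joint would pass 70% of its speed; a pose out of reach is approached as far as the arm can. A call with a gripper value outside its range is refused whole. "jaw" is the finger opening in cm, from 0 to 9.3, set as the call begins (left out, the last holds). The fingers move at their own pace and stop on an object; "squeeze" is the grip in N (left out, the last holds). Time passes only in rows, so rows that repeat a pose let the fingers close. It gives the time, the measured TCP pose, the force and the opening at its end, in the units of the state.
- read_state(): the state, without advancing time (a new reading comes with each control period).
- read_camera(name): name is "side" or "top" or "wrist"; returns (picture, depth): 480x640x3 uint8, blue, green, red; 480x640 float32, m along the optical axis (not along the pixel's ray), 0 where there is no reading.
- camera_params(name): a dict with "K" (3x3 intrinsics, pixels), "eye" and "orientation" of the camera in the world. Camera axes: x right, y up, looking along -z (the intrinsics and any distortion apply to the point x, -y, -z); pixel columns grow to the right and rows downward; lengths in m; the calibration is good to about 2 mm. The wrist camera is an equidistant fisheye: a pixel r from the principal point sees the ray r / f radians off the axis. A picture is of the moment at which its call begins: read the wrist's pose just before it. camera_params takes no time and is no camera call; for the wrist camera it gives the pose at the moment of the call.
- close_job(): hands the job in, once; it reports no verdict.
The state is a dict: "t": time; "q": joint angles; "dq": joint speeds; "joint_torque": joint torques, N m; "tool_pos": TCP position; "orientation": TCP orientation; "force": force on the tool from outside, world axes, zero at the start; "wrist_torque": the same for the moment, N m; "opening": finger opening in m.
Only numpy, scipy, OpenCV 4.12 (cv2) and the standard library are available. Lean on these libraries where they do the work, as an engineer would, in place of code of your own. Each camera call takes 0.05 s, during which the arm holds its last target.

## Task

Slide the teal carton along the worktop, without lifting or tipping it, round the tomato tin and the yellow tub and in between them without touching either, until its long side meets the sprung stop squarely and centred. Nobody has measured where the stop's pad is set, so feel for it: press the pad in lightly for a moment (about 6 N on the pad, never more than 10 N), then let go so that the carton stays resting against the pad under light spring pressure. Leave the lemon, the teaspoon and the spice jar where they are.

Things in the scene. Friction and masses are not known exactly. Their poses are not given: they have to be found in the camera images.
- carton: teal cardboard carton, 105 mm (its x) by 143 (its y) by 73 high, rigid, about 0.55 kg, loose; too wide to grasp, to be pushed. Origin at the centre of its underside. Starts left or right of the dock's centre line, nearer the robot than tin and tub. Sliding takes 2 to 5 N, more if the fingertips bear down on it, so the wrist feels more than the pad's force. Either 143 mm side may face the pad.
- dock: sprung stop screwed to the worktop: aluminium block clamping a steel ram with a black rubber-faced upright pad. Origin on the worktop on its centre line; x is level and points the way the carton must be pushed (away from the robot), y runs along the pad. The pad's relaxed front face is somewhere from x = -45 to +20 mm: the ram is clamped (does not slip), unmeasured, different each time.
- pad_mid (a point): point on the dock 30 mm above its origin, at the middle height of the pad (not where the pad is set). The pad is 84 mm wide, 7 to 53 mm above the worktop, its face square to the dock's x. It yields up to 14 mm along +x, 1.5 N per mm from zero force (6 N at 4 mm). After letting go, the carton's friction on the worktop keeps part of the spring force.
- tin: low tomato tin, 75 mm diameter, 58 mm high, fixed; origin at the centre of its underside. It and the tub stand either side of the dock's centre line, about 145 mm from it and 60 mm nearer the robot than the dock's origin, either way round. Must not be touched.
- tub: small yellow tub with a white lid, 74 mm diameter, 66 mm high, fixed; origin at the centre of its underside. Must not be touched.
- lemon: loose lemon, 78 x 55 x 56 mm, on the other side of the centre line from the carton's start; origin at its underside. To be left alone.
- teaspoon: steel teaspoon, 130 x 26 x 11 mm, lying near the front edge of the worktop; origin at the centre of its underside. To be left alone.
- spice_jar: spice jar with a red cap, 45 mm diameter, 108 mm high, standing at the right; origin at the centre of its underside. To be left alone.

How it is judged:
By the outcome, as a careful person would: the job done as asked, in the order asked, and still so for the second after the job is handed in, with the robot touching nothing.
It also fails if it takes over 72 s, if anything falls off the work surface, if the arm or the gripper's body presses on something with over 40 N, if the wrist force passes 120 N, or if a joint passes its speed limit or range.

## Working session

There is one attempt and no reset: what is moved stays moved. The work goes in short steps, Python scripts to look and compute and a tool call to move; the robot and the scene stay as the last step left them, time stands still between calls to the robot, and variables do not carry over. Pictures are saved under pics/ and viewed, and the job is handed in when it is done.

Besides the shell and the picture viewer there is one more tool, called after "Call:" in YAML: its name, and indented under it one key for each argument. play_rows: Moves the arm, as the interface text tells. Its arguments: {"type":"object","properties":{"increments":{"type":"array"},"jaw":{"type":"number"},"squeeze":{"type":"number"}},"required":["increments"]}

```bash
ls; mkdir -p pics
python3 - <<'E'
from plant import *
import cv2
s=read_state()
print({k:v for k,v in s.items()})
for n in ("top","side"):
    p,d=read_camera(n); cv2.imwrite(f"pics/{n}0.png",p)
    import numpy as np
    np.savez(f"{n}0.npz",p=p,d=d)
    print(n,camera_params(n))
E
```

```text
pics
{'t': 0.0, 'q': array([ 1.08859540e+00,  1.31137204e-01,  1.48928269e+00,  3.64802271e-05,
        1.52298872e+00, -8.54241585e-02]), 'dq': array([-1.77646081e-05, -8.18703174e-04,  2.32454356e-03,  3.64771066e-04,
        1.60584795e-03, -5.30708578e-04]), 'joint_torque': array([-8.76996946e-04, -5.59837747e+01, -4.91757882e+01,  7.65200215e-02,
        3.53787281e-02, -1.71096799e-04]), 'tool_pos': array([0.23159458, 0.55290912, 0.22859987]), 'orientation': array([ 2.61499226e+00,  1.73957720e+00, -2.52797501e-03]), 'force': array([ 0.36023218, -0.09296601,  0.80413451]), 'wrist_torque': array([ 0.02425607, -0.0070652 ,  0.03456035]), 'opening': 0.09326236966581632}
top {'K': array([[474.91802155,   0.        , 317.20960654],
       [  0.        , 474.91802155, 244.4114469 ],
       [  0.        ,   0.        ,   1.        ]]), 'eye': array([ 0.43212483, -0.05515051,  1.04806403]), 'orientation': array([ 0.12235424, -0.10019727, -1.54105683])}
side {'K': array([[470.51857722,   0.        , 322.86772901],
       [  0.        , 470.51857722, 233.58255637],
       [  0.        ,   0.        ,   1.        ]]), 'eye': array([ 0.54891584, -1.03390994,  0.46529003]), 'orientation': array([ 1.20299451, -0.01809699,  0.01532686])}
```

View pics/top0.png

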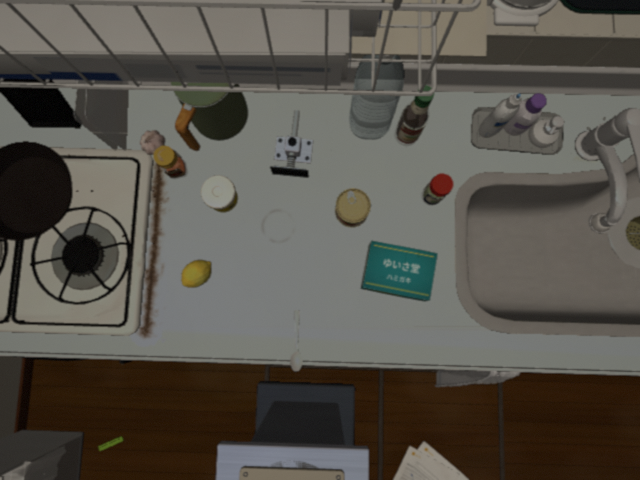

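View pics/side0.png

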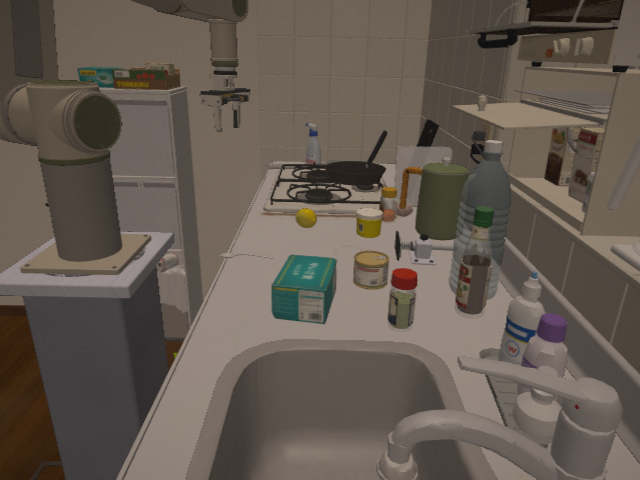

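The top view shows:
- carton (400,270), tin (352,207), tub (218,193)
- dock (294,150), with its pad at about (290,171)
- lemon (196,273), spoon (297,340), jar (438,188)
- a flat ring mark at (278,226)

Next I'll turn these into positions.

```bash
cat > h.py <<'E'
import numpy as np, cv2
from plant import *
from scipy.spatial.transform import Rotation as R
np.set_printoptions(precision=4,suppress=True)
def ray(cp,uv):
    K=cp["K"]; uv=np.atleast_2d(uv).astype(float)
    d=np.c_[(uv[:,0]-K[0,2])/K[0,0], -(uv[:,1]-K[1,2])/K[1,1], -np.ones(len(uv))]
    return d@R.from_rotvec(cp["orientation"]).as_matrix().T
def onplane(cp,uv,z):
    d=ray(cp,uv); e=cp["eye"]; return e+d*((z-e[2])/d[:,2])[:,None]
def cloud(cp,dep):
    v,u=np.mgrid[0:480,0:640]; d=ray(cp,np.c_[u.ravel(),v.ravel()])
    return (cp["eye"]+d*dep.ravel()[:,None]).reshape(480,640,3)
def proj(cp,P):
    c=(np.atleast_2d(P)-cp["eye"])@R.from_rotvec(cp["orientation"]).as_matrix(); K=cp["K"]
    return np.c_[K[0,2]+K[0,0]*c[:,0]/-c[:,2], K[1,2]-K[1,1]*c[:,1]/-c[:,2]]
def carton_mask(p,roi=None):
    h=cv2.cvtColor(p,cv2.COLOR_BGR2HSV)
    m=cv2.inRange(h,(78,90,30),(100,255,255)); 
    if roi: 
        z=np.zeros_like(m); x0,y0,x1,y1=roi; z[y0:y1,x0:x1]=m[y0:y1,x0:x1]; m=z
    m=cv2.morphologyEx(m,cv2.MORPH_CLOSE,np.ones((15,15)))
    c=max(cv2.findContours(m,cv2.RETR_EXTERNAL,cv2.CHAIN_APPROX_NONE)[0],key=cv2.contourArea)
    return m,c
E
python3 - <<'E'
from h import *
f=np.load("top0.npz");p,d=f["p"],f["d"];cp=camera_params("top")
C=cloud(cp,d)
for n,(u,v) in dict(carton=(400,262),tin=(352,207),tub=(218,193),lemon=(196,273),jar=(440,184),table=(330,250),clamp=(293,143),ram=(295,120)).items():
    print(n,C[v,u])
# contours by height
H=C[...,2]
print("table z", np.median(H[230:300,300:340]))
def circ(roi,z0,z1):
    x0,y0,x1,y1=roi; m=np.zeros((480,640),np.uint8); m[y0:y1,x0:x1]=((H>z0)&(H<z1))[y0:y1,x0:x1]
    c=max(cv2.findContours(m,cv2.RETR_EXTERNAL,cv2.CHAIN_APPROX_NONE)[0],key=cv2.contourArea)
    return m,c
for n,roi,z in (("tin",(325,180,380,235),.058),("tub",(195,170,245,220),.066),("jar",(420,165,460,210),.108)):
    m,c=circ(roi,z-.012,z+.012); P=onplane(cp,c[:,0],z)
    (x,y),r=cv2.minEnclosingCircle(P[:,:2].astype(np.float32)); print(n,x,y,r, H[m>0].mean())
m,c=circ((340,225,460,315),.06,.09); P=onplane(cp,c[:,0],.073)[:,:2].astype(np.float32)
print("carton",cv2.minAreaRect(P), cv2.boxPoints(cv2.minAreaRect(P)))
m=(H>.01)&(H<.2); m[:,:265]=0;m[:,325:]=0;m[:105]=0;m[185:]=0
P=C[m]; print(P.min(0),P.max(0))
cv2.imwrite("pics/dock0.png",cv2.resize(p[100:190,250:340],None,fx=6,fy=6,interpolation=cv2.INTER_CUBIC))
E
```

```text
carton [ 0.5393 -0.2106  0.0742]
tin [ 0.6577 -0.1113  0.0508]
tub [0.6785 0.1757 0.0622]
lemon [0.507  0.2143 0.0531]
jar [ 0.6974 -0.2862  0.106 ]
table [ 0.5702 -0.067   0.    ]
clamp [0.795  0.0197 0.0579]
ram [0.8567 0.0187 0.0362]
table z -8.755300732921079e-05
tin 0.6592493057250977 -0.11250318586826324 0.038805656135082245 0.05507920814391732
tub 0.6799683570861816 0.17493867874145508 0.03769558295607567 0.06535431542924848
jar 0.6960968375205994 -0.2890525758266449 0.02429734356701374 0.10715320616186397
carton ((0.5228264331817627, -0.21060821413993835), (0.1403721272945404, 0.10126452147960663), 80.23472595214844) [[ 0.461  -0.2712]
 [ 0.5608 -0.2884]
 [ 0.5846 -0.15  ]
 [ 0.4848 -0.1329]]
[ 0.7318 -0.0156  0.0102] [0.8806 0.068  0.0624]
```

View pics/dock0.png

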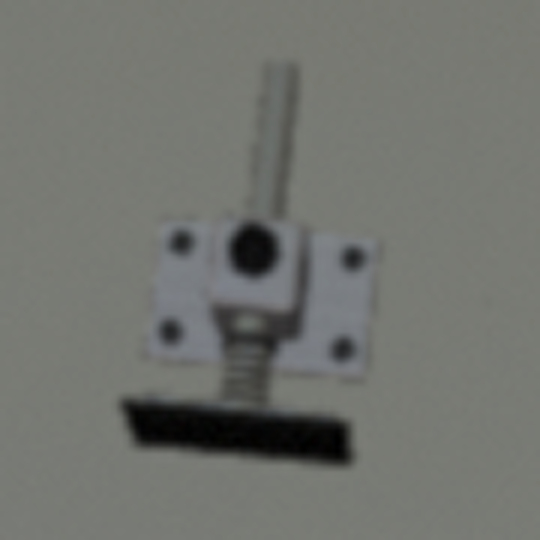

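Run:
```python
from h import *
f=np.load("top0.npz");p,d=f["p"],f["d"];cp=camera_params("top");C=cloud(cp,d)
def px(a): a=np.array(a,float); return (a+.5)/6-.5+[250,100]
pt=onplane(cp,px([(122,400),(350,420)]),.053); pb=onplane(cp,px([(138,445),(352,462)]),.007)
def yaw(a): return np.degrees(np.arctan2(a[1],a[0]))
print("pad top",pt[:,:2],np.linalg.norm(pt[0]-pt[1]),yaw(pt[0]-pt[1])-90)
print("pad bot",pb[:,:2],np.linalg.norm(pb[0]-pb[1]),yaw(pb[0]-pb[1])-90)
for z in(0,.006):
  s=onplane(cp,px([(180,241),(352,258),(171,331),(343,348)]),z)
  print("screws",s[:,:2].tolist(),s[:,:2].mean(0),yaw(s[0]-s[1])-90,yaw(s[2]-s[3])-90,yaw(s[0]-s[2]),yaw(s[1]-s[3]))
r=onplane(cp,px([(278,65),(262,218)]),.03);print("ram",r[:,:2],yaw(r[0]-r[1]))
r=onplane(cp,px([(254,250)]),.06);print("knob",r)
# dark mask pts by depth
g=p.max(2); m=(g<45); m[:,:262]=0;m[:,318:]=0;m[:160]=0;m[182:]=0
P=C[m];print(len(P),P.min(0),P.max(0)); 
for lo,hi in((.004,.02),(.02,.035),(.035,.05),(.05,.06)):
  q=P[(P[:,2]>lo)&(P[:,2]<hi)]; print(lo,len(q),q.mean(0) if len(q) else'', yaw(np.linalg.svd(q[:,:2]-q[:,:2].mean(0))[2][0]) if len(q)>3 else '', q[:,1].min(),q[:,1].max())
```

```text
pad top [[ 0.7431  0.0683]
 [ 0.7376 -0.0144]] 0.08290064740996492 -3.800902427145431
pad bot [[ 0.74    0.0673]
 [ 0.7354 -0.0137]] 0.0811449925631181 -3.294010592989167
screws [[0.8233115121252932, 0.05526065703520069], [0.8180450477030131, -0.011016163802805706], [0.7873590399869056, 0.05730443787519352], [0.7821759372994196, -0.008670102771795668]] [0.8027 0.0232] -4.543269961392781 -4.492053920211589 -3.253576601983892 -3.742167117722267
screws [[0.8210720305265622, 0.054628570680243314], [0.8158357157760319, -0.011268825892705246], [0.7853253805767715, 0.05666065119977195], [0.7801719503283533, -0.008936195688207658]] [0.8006 0.0228] -4.543269961392696 -4.492053920211518 -3.253576601983907 -3.742167117722265
ram [[0.882  0.0179]
 [0.8218 0.0218]] -3.7272615270698006
knob [[0.7981 0.022  0.06  ]]
231 [ 0.4321 -0.0552  0.0145] [0.7419 0.0659 1.0481]
0.004 17 [0.7352 0.0186 0.0183] -94.33502164207144 -0.011416784639106066 0.06532756282303787
0.02 66 [0.7358 0.0296 0.0278] 85.56341127175487 -0.01177576425018026 0.06592446794329618
0.035 76 [0.7357 0.027  0.0429] -94.37891994598186 -0.012152516541991933 0.06491659299680638
0.05 71 [0.737  0.0261 0.0532] -94.75127870699325 -0.012578422850634811 0.06591070240733482
```

```bash
cat >> h.py <<'E'
def go(x,y,z,yaw_deg):
    s=read_state(); M=R.from_rotvec(s["orientation"]).as_matrix()
    d=M.T@(np.array([x,y,z])-s["tool_pos"]); cur=np.degrees(np.arctan2(M[1,0],M[0,0]))
    t=-np.radians((yaw_deg-cur+180)%360-180)
    print("t",round(s["t"],2),"pos",s["tool_pos"],"yaw",round(cur,2),"tilt",np.degrees(np.arccos(-M[2,2])).round(2),"F",s["force"],"open",s["opening"],"| shift cm",(d*100).round(2),"turn",round(t,3))
E
python3 - <<'E'
from h import *
import plant
print([n for n in dir(plant) if not n.startswith('_')])
print(globals().get("tips_ahead"))
go(.505,-.31,.2,-9.8)
f=np.load("top0.npz");p,d=f["p"],f["d"];cp=camera_params("top")
print("spoon",onplane(cp,[(297,310),(297,368)],.005),"lemon edges",onplane(cp,[(211,270)],.028), "counter edge",onplane(cp,[(300,360)],0),"sink",onplane(cp,[(457,250)],0))
E
```

```text
['IKError', 'camera_params', 'close_job', 'read_camera', 'read_state', 'tips_ahead']
0.011
t 0.1 pos [0.2316 0.5529 0.2287] yaw 67.27 tilt 0.1 F [-0.6006  0.6939  0.3898] open 0.09294707673971818 | shift cm [-69.02  58.56   2.98] turn 1.345
spoon [[ 0.4359  0.0017  0.005 ]
 [ 0.313  -0.0024  0.005 ]] lemon edges [[0.5162 0.1891 0.028 ]] counter edge [[ 0.3294 -0.0081  0.    ]] sink [[ 0.5775 -0.3485  0.    ]]
```

Call:
play_rows:
  increments:
    - [[-3.4, 2.9, 0, 0.13], [-6.8, 5.8, 0, 0.26], [-10.2, 8.7, 0, 0.39], [-13.6, 11.6, 0, 0.52], [-17, 14.5, 0, 0.65]]
  jaw: 6

```text
t: 0.6
tool_pos: [0.2996, 0.3383, 0.2284]
orientation: [3.035, 0.806, -0.003]
force: [1.5, 0.4, 0.8]
opening: 0.061
```

```bash
python3 -c "
from h import *
go(.505,-.31,.2,-9.8)"
```

```text
t 0.6 pos [0.2996 0.3383 0.2284] yaw 29.74 tilt 0.13 F [1.5206 0.411  0.8298] open 0.060981676659103694 | shift cm [-14.33  66.48   2.95] turn 0.69
```

Call:
play_rows:
  increments:
    - [[-1, 4.5, 0, 0.14], [-2, 9, 0, 0.28], [-3, 13.5, 0, 0.42], [-4, 18, 0, 0.56], [-5, 22.5, 0, 0.69]]

```text
t: 1.1
tool_pos: [0.3678, 0.1164, 0.2286]
orientation: [3.127, -0.276, -0.001]
force: [1.6, 0.1, -0.0]
opening: 0.0598
```

```bash
python3 -c "
from h import *
go(.505,-.31,.2,-9.8)"
```

```text
t 1.1 pos [0.3678 0.1164 0.2286] yaw -10.1 tilt 0.12 F [ 1.5594  0.1258 -0.0326] open 0.059830135976167265 | shift cm [20.99 39.57  2.93] turn -0.005
```

Call:
play_rows:
  increments:
    - [[2.1, 4, 0, 0], [4.2, 8, 0, 0], [6.3, 12, 0, 0], [8.4, 16, 0, 0], [10.5, 20, 0, 0]]

```text
t: 1.6
tool_pos: [0.436, -0.1008, 0.2287]
orientation: [3.127, -0.277, -0.001]
force: [0.0, 0.4, -0.0]
opening: 0.0598
```

Call:
play_rows:
  increments:
    - [[2.1, 4, 0, 0], [4.2, 8, 0, 0], [6.3, 12, 0, 0], [8.4, 16, 0, 0], [10.5, 19.5, 0, 0]]

```text
t: 2.1
tool_pos: [0.505, -0.3134, 0.2284]
orientation: [3.128, -0.278, -0.002]
force: [0.6, -0.2, -0.1]
opening: 0.0596
```

```bash
python3 -c "
from h import *
go(.505,-.315,.036,-9.8)
p,d=read_camera('top');cv2.imwrite('pics/top1.png',p[150:400,250:550].repeat(2,0).repeat(2,1))
p,d=read_camera('wrist');cv2.imwrite('pics/wr1.png',p);print(camera_params('wrist'))
go(.505,-.315,.036,-9.8)"
```

```text
t 2.1 pos [ 0.505  -0.3134  0.2284] yaw -10.17 tilt 0.12 F [ 0.5798 -0.2443 -0.1482] open 0.059599461038961965 | shift cm [ 0.05  0.12 19.24] turn -0.006
{'K': array([[371.6483,   0.    , 321.1165],
       [  0.    , 371.6483, 240.8316],
       [  0.    ,   0.    ,   1.    ]]), 'eye': array([ 0.5173, -0.2448,  0.3817]), 'orientation': array([-0.2619,  0.0279, -0.1799])}
t 2.2 pos [ 0.5049 -0.3152  0.2267] yaw -10.33 tilt 0.21 F [-0.0096  0.7478 -0.5944] open 0.06011577756109233 | shift cm [ 0.07 -0.06 19.07] turn -0.009
```

View pics/top1.png

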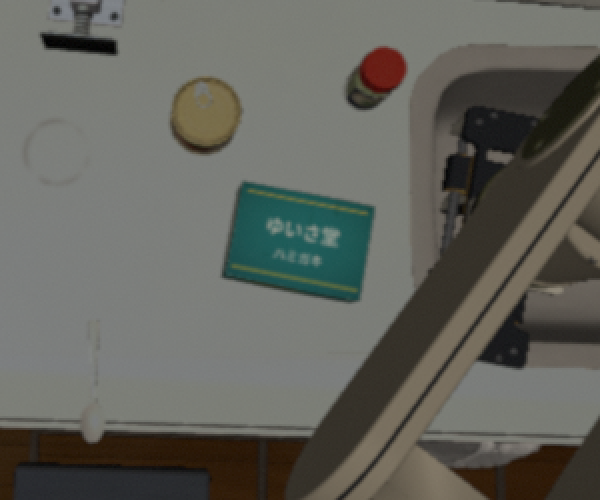

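View pics/wr1.png

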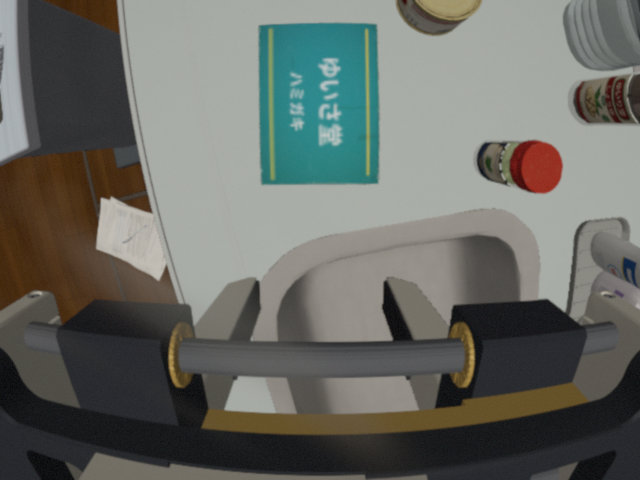

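Both views show the carton undisturbed, squared to the jaws and about 25 mm ahead of the fingers on the tool's −y side. I'll descend.

Call:
play_rows:
  increments:
    - [[0, 0, 4.5, 0], [0, 0, 9, 0], [0, 0, 13.5, 0], [0, 0, 18, 0], [0, 0, 19.1, 0]]

```text
t: 2.7
tool_pos: [0.5001, -0.3119, 0.0294]
orientation: [-3.125, 0.282, 0.019]
force: [-1.2, 0.8, -0.4]
opening: 0.0602
```

```bash
python3 -c "
from h import *
go(.51,-.289,.036,-9.8)"
```

```text
t 2.7 pos [ 0.5001 -0.3119  0.0294] yaw -10.31 tilt 0.74 F [-1.1617  0.7994 -0.3807] open 0.06019603701486583 | shift cm [ 0.56 -2.44 -0.66] turn -0.009
```

Call:
play_rows:
  increments:
    - [[0.5, 0, -0.6, 0], [0.5, -0.4, -0.6, 0], [0.5, -0.8, -0.6, 0], [0.5, -1.2, -0.6, 0], [0.5, -1.2, -0.6, 0]]

```text
t: 3.2
tool_pos: [0.5084, -0.301, 0.037]
orientation: [-3.126, 0.281, 0.016]
force: [0.1, 0.1, -0.5]
opening: 0.06
```

Call:
play_rows:
  increments:
    - [[0, -0.3, 0, 0], [0, -0.6, 0, 0], [0, -0.9, 0, 0], [0, -1.2, 0, 0], [0, -1.5, 0, 0]]

```text
t: 3.7
tool_pos: [0.5112, -0.2866, 0.0373]
orientation: [-3.127, 0.281, 0.015]
force: [-0.9, -3.9, 0.9]
opening: 0.0602
```

```bash
python3 -c "
from h import *
go(.51,-.289,.036,-9.8)
p,d=read_camera('wrist');cv2.imwrite('pics/wr2.png',p)
go(.51,-.289,.036,-9.8)"
```

```text
t 3.7 pos [ 0.5112 -0.2866  0.0373] yaw -10.28 tilt 0.56 F [-0.8709 -3.8818  0.8573] open 0.06024342455403072 | shift cm [-0.07  0.26  0.13] turn -0.008
t 3.75 pos [ 0.5113 -0.2861  0.0373] yaw -10.27 tilt 0.56 F [-2.1871 -2.4552  2.3626] open 0.05996664994928177 | shift cm [-0.07  0.31  0.13] turn -0.008
```

View pics/wr2.png

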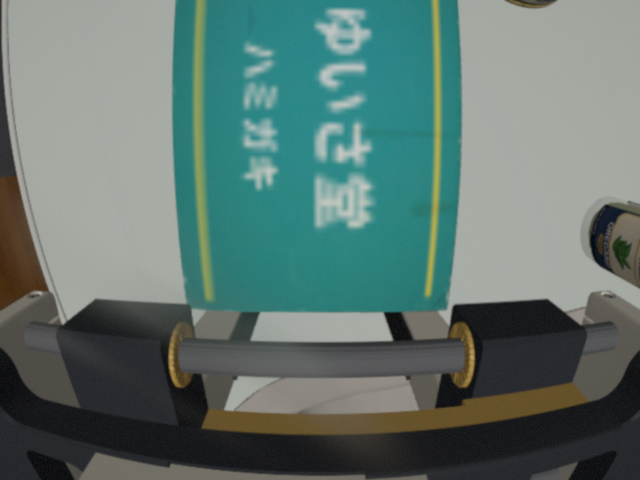

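```bash
python3 -c "
from h import *
go(.5296,-.0368,.036,-4)"
```

```text
t 3.75 pos [ 0.5113 -0.2861  0.0373] yaw -10.27 tilt 0.56 F [-2.1871 -2.4552  2.3626] open 0.05996664994928177 | shift cm [ -2.64 -24.86   0.2 ] turn -0.11
```

Call:
play_rows:
  increments:
    - [[-0.1, -0.8, 0, -0.01], [-0.2, -1.6, 0, -0.02], [-0.3, -2.4, 0, -0.03], [-0.4, -3.2, 0, -0.04], [-0.5, -4, 0, -0.05]]

```text
t: 4.25
tool_pos: [0.5135, -0.245, 0.0374]
orientation: [-3.132, 0.201, 0.015]
force: [0.7, -2.3, 0.7]
opening: 0.06
```

```bash
python3 -c "
from h import *
go(.5296,-.0368,.036,-4)"
```

```text
t 4.25 pos [ 0.5135 -0.245   0.0374] yaw -7.34 tilt 0.57 F [ 0.7461 -2.3484  0.7431] open 0.0600144441992266 | shift cm [ -1.07 -20.85   0.19] turn -0.058
```

Call:
play_rows:
  increments:
    - [[0, -0.8, 0, -0.01], [-0.1, -1.6, 0, -0.02], [-0.1, -2.4, 0, -0.03], [-0.2, -3.2, 0, -0.04], [-0.2, -4, 0, -0.055]]

```text
t: 4.75
tool_pos: [0.5165, -0.2043, 0.0374]
orientation: [-3.136, 0.113, 0.015]
force: [-0.5, -3.1, -0.1]
opening: 0.06
```

```bash
python3 -c "
from h import *
go(.5296,-.0368,.036,-4)
p,d=read_camera('wrist');cv2.imwrite('pics/wr3.png',p)
p,d=read_camera('top');cv2.imwrite('pics/top3.png',p)
np.savez('top3.npz',p=p,d=d)"
```

```text
t 4.75 pos [ 0.5165 -0.2043  0.0374] yaw -4.14 tilt 0.58 F [-0.5464 -3.15   -0.14  ] open 0.060016522725168414 | shift cm [  0.09 -16.8    0.19] turn -0.002
```

View pics/top3.png

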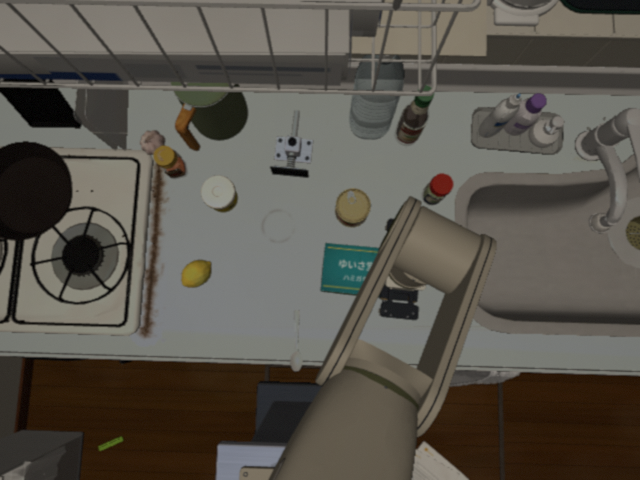

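View pics/wr3.png

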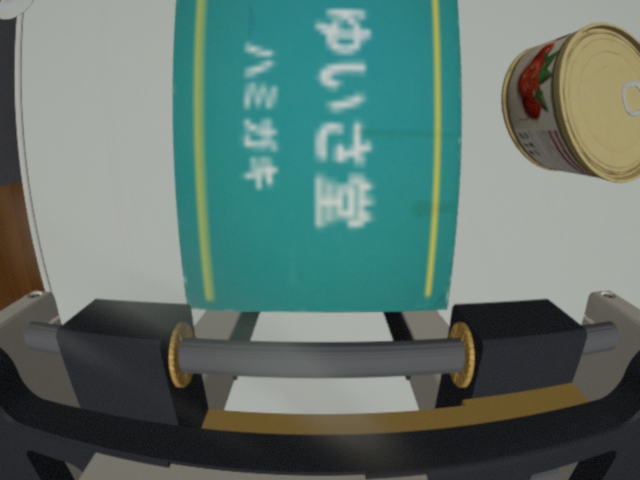

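The carton moves rigidly with the fingers, in the same place in the wrist picture as before. I'll keep pushing left.

Call:
play_rows:
  increments:
    - [[0, -0.9, 0, 0], [0, -1.8, 0, 0], [0, -2.7, 0, 0], [0, -3.6, 0, 0], [0, -4.5, 0, 0]]

```text
t: 5.35
tool_pos: [0.5197, -0.1577, 0.0373]
orientation: [-3.135, 0.112, 0.016]
force: [0.3, -2.7, -0.3]
opening: 0.0602
```

Call:
play_rows:
  increments:
    - [[0, -0.9, 0, 0], [0, -1.8, 0, 0], [0, -2.7, 0, 0], [0, -3.6, 0, 0], [0, -4.5, 0, 0]]

```text
t: 5.85
tool_pos: [0.5227, -0.1119, 0.0373]
orientation: [-3.135, 0.112, 0.017]
force: [-0.2, -2.2, -1.1]
opening: 0.0598
```

```bash
python3 -c "
from h import *
go(.5296,-.0368,.036,-4)"
```

```text
t 5.85 pos [ 0.5227 -0.1119  0.0373] yaw -4.09 tilt 0.67 F [-0.2183 -2.2243 -1.0674] open 0.05984653217741147 | shift cm [ 0.15 -7.54  0.16] turn -0.002
```

Call:
play_rows:
  increments:
    - [[0, -0.9, 0, 0], [0, -1.8, 0, 0], [0, -2.7, 0, 0], [0, -3.6, 0, 0], [0, -4.5, 0, 0]]

```text
t: 6.35
tool_pos: [0.5259, -0.0663, 0.0374]
orientation: [-3.135, 0.112, 0.017]
force: [-0.4, -1.9, -1.4]
opening: 0.0598
```

```bash
python3 -c "
from h import *
go(.5296,-.0368,.036,-4)"
```

```text
t 6.35 pos [ 0.5259 -0.0663  0.0374] yaw -4.09 tilt 0.68 F [-0.422  -1.933  -1.4011] open 0.05975732264563433 | shift cm [ 0.16 -2.97  0.15] turn -0.002
```

Call:
play_rows:
  increments:
    - [[0, -0.8, 0, 0], [0, -1.5, 0, 0], [0, -2.1, 0, 0], [0, -2.5, 0, 0], [0, -2.7, 0, 0]]

```text
t: 6.85
tool_pos: [0.5279, -0.039, 0.0375]
orientation: [-3.135, 0.112, 0.017]
force: [-1.9, -2.5, -1.4]
opening: 0.0603
```

Call:
play_rows:
  increments:
    - [[0, 0.4, 0, 0], [0, 1, 0, 0], [0, 2, 0, 0], [0, 4, 0, 0], [0, 6, 0, 0]]

```text
t: 7.35
tool_pos: [0.5235, -0.1001, 0.0374]
orientation: [-3.135, 0.111, 0.017]
force: [0.5, -0.3, 0.9]
opening: 0.0601
```

```bash
python3 -c "
from h import *
go(.5296,-.0368,.036,-4)
p,d=read_camera('top');cv2.imwrite('pics/top4.png',p)
np.savez('top4.npz',p=p,d=d)
p,d=read_camera('wrist');cv2.imwrite('pics/wr4.png',p)
"
```

```text
t 7.35 pos [ 0.5235 -0.1001  0.0374] yaw -4.07 tilt 0.67 F [ 0.5384 -0.2857  0.9057] open 0.06012136412142593 | shift cm [ 0.16 -6.36  0.16] turn -0.001
```

View pics/top4.png

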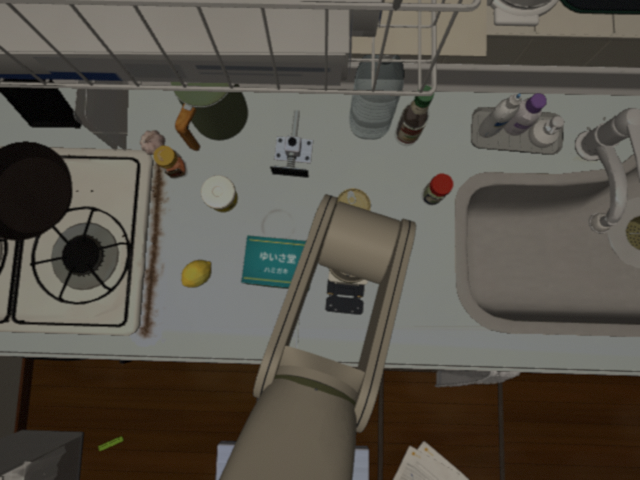

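The carton is near the centre line, its left edge at u≈243 and clear of the lemon and tin. I'll lift and go round behind it.

Call:
play_rows:
  increments:
    - [[0, 0.5, -4, 0], [0, 0.5, -8, 0], [0, 0.5, -12, 0], [0, 0.5, -15, 0], [0, 0.5, -16, 0]]

```text
t: 7.95
tool_pos: [0.5268, -0.108, 0.2019]
orientation: [-3.137, 0.116, 0.006]
force: [-0.7, 0.2, 0.1]
opening: 0.0601
```

```bash
python3 -c "
from h import *
go(.42,.05,.19,86)"
```

```text
t 7.95 pos [ 0.5268 -0.108   0.2019] yaw -4.24 tilt 0.28 F [-0.7378  0.234   0.1022] open 0.060090302408920465 | shift cm [-11.81 -14.96   1.27] turn -1.575
```

Call:
play_rows:
  increments:
    - [[-2.5, -1, 0, -0.14], [-5, -3, 0, -0.28], [-7.5, -6, 0, -0.42], [-10, -9, 0, -0.56], [-11.8, -12, 0, -0.7]]
  jaw: 9

```text
t: 8.45
tool_pos: [0.4161, 0.0214, 0.2013]
orientation: [-2.982, -0.973, 0.007]
force: [0.0, 0.9, 1.0]
opening: 0.0894
```

```bash
python3 -c "
from h import *
go(.42,.05,.19,86)"
```

```text
t 8.45 pos [0.4161 0.0214 0.2013] yaw 36.14 tilt 0.38 F [0.0379 0.9178 0.9798] open 0.08943416939313387 | shift cm [ 2.01 -2.07  1.13] turn -0.87
```

Call:
play_rows:
  increments:
    - [[0.4, -0.4, 0, -0.14], [0.8, -0.8, 0, -0.28], [1.2, -1.2, 0, -0.42], [1.6, -1.6, 0, -0.56], [2, -2, 0, -0.7]]

```text
t: 8.95
tool_pos: [0.4198, 0.0497, 0.2]
orientation: [-2.46, -1.942, 0.006]
force: [0.4, 0.9, -0.4]
opening: 0.0898
```

Call:
play_rows:
  increments:
    - [[0, 0, 0, -0.13], [0, 0, 0, -0.17], [0, 0, 0, -0.17]]

```text
t: 9.25
tool_pos: [0.4193, 0.0497, 0.1988]
orientation: [-2.285, -2.143, 0.007]
force: [-0.1, -0.3, 0.5]
opening: 0.0898
```

```bash
python3 -c "
from h import *
go(.42,.05,.19,86)
p,d=read_camera('top');cv2.imwrite('pics/top5.png',p)
np.savez('top5.npz',p=p,d=d)
s=read_state();cw=camera_params('wrist')
p,d=read_camera('wrist');cv2.imwrite('pics/wr5.png',p)
np.savez('wr5.npz',p=p,d=d,K=cw['K'],eye=cw['eye'],o=cw['orientation'])
go(.42,.05,.19,86)
"
```

```text
t 9.25 pos [0.4193 0.0497 0.1988] yaw 86.34 tilt 0.58 F [-0.0776 -0.2682  0.4982] open 0.08982403801907227 | shift cm [0.03 0.08 0.88] turn 0.006
t 9.35 pos [0.4195 0.0497 0.1993] yaw 86.21 tilt 0.54 F [-0.0858 -0.0602 -0.0762] open 0.09009087087441207 | shift cm [0.04 0.06 0.92] turn 0.004
```

View pics/top5.png

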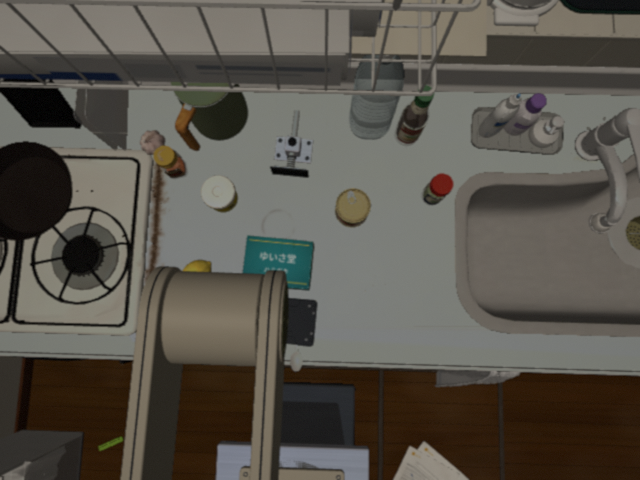

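View pics/wr5.png

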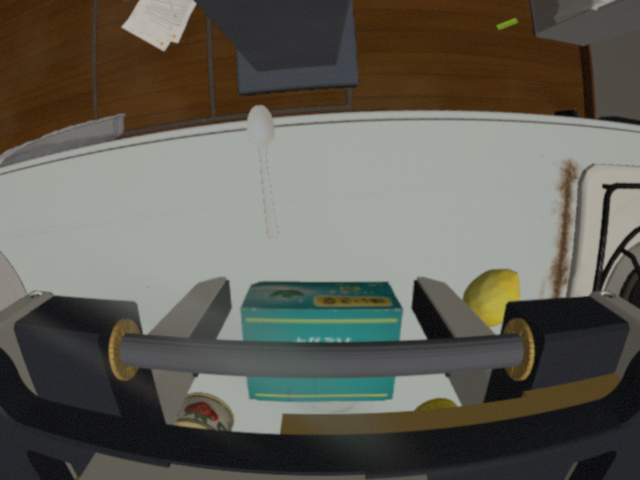

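```bash
cat >> h.py <<'E'
PAD=np.array([0.7365,0.0268]); YAW=np.radians(-4.0)
EX=np.array([np.cos(YAW),np.sin(YAW)]); EY=np.array([-EX[1],EX[0]])
def dock(P): d=np.asarray(P)[...,:2]-PAD; return np.stack([d@EX,d@EY],-1)*1000
def carton_top(p,d,cp,roi,name=None):
    C=cloud(cp,d); x0,y0,x1,y1=roi
    h=cv2.cvtColor(p,cv2.COLOR_BGR2HSV)
    m=(((C[...,2]>.062)&(C[...,2]<.085))).astype(np.uint8)
    z=np.zeros_like(m); z[y0:y1,x0:x1]=m[y0:y1,x0:x1]
    c=max(cv2.findContours(z,cv2.RETR_EXTERNAL,cv2.CHAIN_APPROX_NONE)[0],key=cv2.contourArea)
    P=onplane(cp,c[:,0],.073); D=dock(P)
    if name:
        q=p.copy(); cv2.drawContours(q,[c],-1,(0,0,255),1); cv2.imwrite(name,cv2.resize(q[y0-20:y1+20,x0-20:x1+20],None,fx=4,fy=4))
    return D,c
E
python3 - <<'E'
from h import *
f=np.load("top5.npz");cp=camera_params("top")
D,c=carton_top(f["p"],f["d"],cp,(235,225,325,300),"pics/c5.png")
print(D[:,0].max(),D[:,0].min(),D[:,1].min(),D[:,1].max())
far=D[(D[:,0]>D[:,0].max()-6)&(abs(D[:,1]-np.median(D[:,1]))<60)]; pf=np.polyfit(far[:,1],far[:,0],1); print("far",pf,len(far))
r=D[(D[:,1]<D[:,1].min()+5)]; r=r[abs(r[:,0]-np.median(r[:,0]))<40]; print("right",np.polyfit(r[:,0],r[:,1],1),len(r))
l=D[(D[:,1]>D[:,1].max()-5)];l=l[l[:,0]<D[:,0].max()-8]; print("left",np.polyfit(l[:,0],l[:,1],1),l[:,1].mean(),len(l)); print("right mean",r[:,1].mean())
E
```

```text
-153.5312450450198 -254.1083215605054 -69.36164459644014 70.64496812194795
far [   0.0029 -154.7202] 58
right [  0.0019 -67.8074] 38
left [ 0.0048 70.5276] 69.58113437315578 35
right mean -68.19009196003356
```

View pics/c5.png

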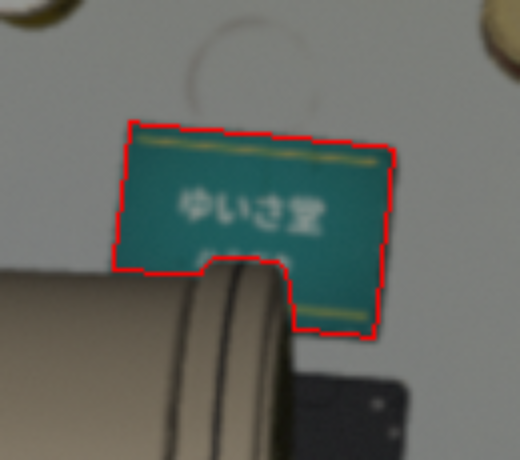

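The carton is square to within about 0.2° and 0.7 mm off the centre line, with its front about 153 mm short of the pad. I'll turn the wrist half round so the wrist camera faces the pad while pushing.

Call:
play_rows:
  increments:
    - [[0, 0, 0, 0.14], [0, 0, 0, 0.28], [0, 0, 0, 0.42], [0, 0, 0, 0.56], [0, 0, 0, 0.7]]

```text
t: 9.85
tool_pos: [0.4193, 0.0496, 0.1989]
orientation: [-2.889, -1.217, 0.011]
force: [0.6, -0.3, 0.3]
opening: 0.0897
```

Call:
play_rows:
  increments:
    - [[0, 0, 0, 0.14], [0, 0, 0, 0.28], [0, 0, 0, 0.42], [0, 0, 0, 0.56], [0, 0, 0, 0.7]]

```text
t: 10.35
tool_pos: [0.4192, 0.0496, 0.1985]
orientation: [-3.134, -0.141, 0.015]
force: [0.5, 0.7, 0.1]
opening: 0.0898
```

Call:
play_rows:
  increments:
    - [[0, 0, 0, 0.14], [0, 0, 0, 0.28], [0, 0, 0, 0.42], [0, 0, 0, 0.56], [0, 0, 0, 0.7]]

```text
t: 10.85
tool_pos: [0.4191, 0.0495, 0.1982]
orientation: [-2.992, 0.955, 0.017]
force: [0.5, -0.3, -0.4]
opening: 0.0901
```

Call:
play_rows:
  increments:
    - [[0, 0, 0, 0.14], [0, 0, 0, 0.28], [0, 0, 0, 0.42], [0, 0, 0, 0.56], [0, 0, 0, 0.7]]

```text
t: 11.35
tool_pos: [0.4189, 0.0495, 0.1979]
orientation: [2.474, -1.93, -0.017]
force: [-0.7, 0.0, -0.7]
opening: 0.09
```

```bash
python3 -c "
from h import *
P=PAD+EX*-.295+EY*.0007
print(P); go(P[0],P[1],.036,-94)"
```

```text
[0.4423 0.0481]
t 11.35 pos [0.4189 0.0495 0.1979] yaw -75.93 tilt 0.64 F [-0.7126  0.0352 -0.6985] open 0.0900308575675378 | shift cm [ 0.8  -2.38 16.16] turn 0.315
```

Call:
play_rows:
  increments:
    - [[0.3, -0.8, 0, 0.12], [0.6, -1.6, 0, 0.24], [0.8, -2, 0, 0.315], [0.8, -2, 0, 0.315]]

```text
t: 11.75
tool_pos: [0.4404, 0.0464, 0.1972]
orientation: [2.136, -2.296, -0.016]
force: [-0.2, -0.2, 0.9]
opening: 0.0899
```

```bash
python3 -c "
from h import *
P=PAD+EX*-.290+EY*.0007
print(P); go(P[0],P[1],.036,-94)
p,d=read_camera('wrist');cv2.imwrite('pics/wr6.png',p)"
```

```text
[0.4473 0.0477]
t 11.75 pos [0.4404 0.0464 0.1972] yaw -94.13 tilt 0.67 F [-0.2463 -0.1872  0.8792] open 0.08989898140427166 | shift cm [-0.13 -0.86 16.11] turn -0.002
```

View pics/wr6.png

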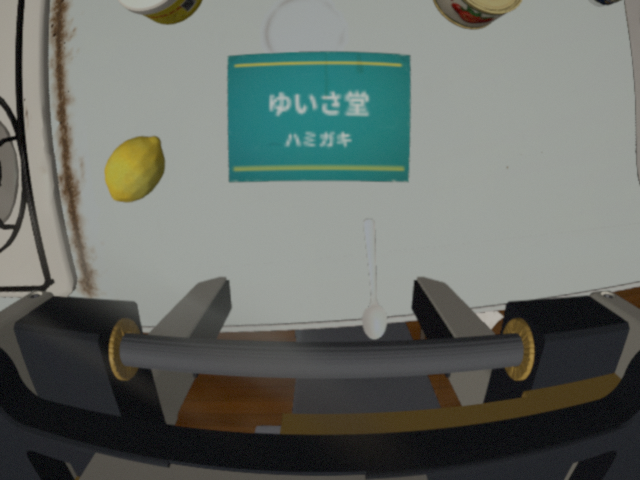

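```bash
python3 -c "
from h import *
P=PAD+EX*-.281+EY*.0007
print(P); go(P[0],P[1],.036,-94)"
```

```text
[0.4562 0.0471]
t 11.8 pos [0.4401 0.0465 0.1972] yaw -93.95 tilt 0.68 F [ 0.0553 -0.7911  1.0908] open 0.08991465093969299 | shift cm [-0.12 -1.79 16.1 ] turn 0.001
```

Call:
play_rows:
  increments:
    - [[-0.1, -1.8, 2, 0], [-0.1, -1.8, 6, 0], [-0.1, -1.8, 10, 0], [-0.1, -1.8, 13, 0], [-0.1, -1.8, 14, 0]]

```text
t: 12.3
tool_pos: [0.4533, 0.0469, 0.0534]
orientation: [2.138, -2.288, -0.023]
force: [-0.5, 0.8, -1.0]
opening: 0.0901
```

```bash
python3 -c "
from h import *
P=PAD+EX*-.281+EY*.0007
print(P); go(P[0],P[1],.036,-94)"
```

```text
[0.4562 0.0471]
t 12.3 pos [0.4533 0.0469 0.0534] yaw -93.86 tilt 1.03 F [-0.4577  0.8091 -0.9882] open 0.09009427061957903 | shift cm [-0.04 -0.32  1.73] turn 0.002
```

Call:
play_rows:
  increments:
    - [[0, -0.3, 1, 0], [0, -0.3, 1.7, 0], [0, -0.3, 1.7, 0], [0, -0.3, 1.7, 0]]

```text
t: 12.7
tool_pos: [0.457, 0.0467, 0.0374]
orientation: [2.14, -2.288, -0.021]
force: [-0.9, -0.3, 1.3]
opening: 0.0899
```

```bash
python3 -c "
from h import *
P=PAD+EX*-.262+EY*.0007
print(P); go(P[0],P[1],.036,-94)"
```

```text
[0.4752 0.0458]
t 12.7 pos [0.457  0.0467 0.0374] yaw -93.85 tilt 0.93 F [-0.9437 -0.2585  1.2732] open 0.089859050262357 | shift cm [-0.02 -1.83  0.11] turn 0.003
```

Call:
play_rows:
  increments:
    - [[0, -0.5, 0, 0], [0, -1, 0, 0], [0, -1.5, 0, 0], [0, -2, 0, 0], [0, -2.5, 0, 0.003]]

```text
t: 13.2
tool_pos: [0.4819, 0.0451, 0.0369]
orientation: [2.136, -2.291, -0.023]
force: [-4.2, 0.6, 2.8]
opening: 0.0904
```

Call:
play_rows:
  increments:
    - [[0, -0.7, 0, 0], [0, -1.4, 0, 0], [0, -2.1, 0, 0], [0, -2.8, 0, 0], [0, -3.5, 0, 0.002]]

```text
t: 13.7
tool_pos: [0.5174, 0.0426, 0.0363]
orientation: [2.133, -2.293, -0.023]
force: [-5.0, 0.7, 3.8]
opening: 0.0897
```

```bash
python3 -c "
from h import *
P=PAD+EX*-.111+EY*.000
print(P); go(P[0],P[1],.036,-94); s=read_state(); print(dock(s['tool_pos']),s['force'][:2]@EX)
p,d=read_camera('wrist');cv2.imwrite('pics/wr7.png',p)
p,d=read_camera('top');cv2.imwrite('pics/top7.png',p)
np.savez('top7.npz',p=p,d=d)"
```

```text
[0.6258 0.0345]
t 13.7 pos [0.5174 0.0426 0.0363] yaw -94.14 tilt 1.0 F [-4.9847  0.6659  3.8416] open 0.08968927309985789 | shift cm [  0.02 -10.87  -0.16] turn -0.002
[-219.6697    0.4819] -5.019002212357393
```

View pics/wr7.png

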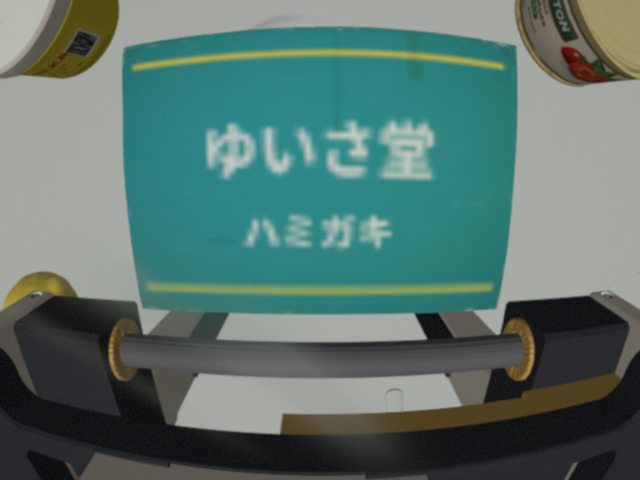

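View pics/top7.png

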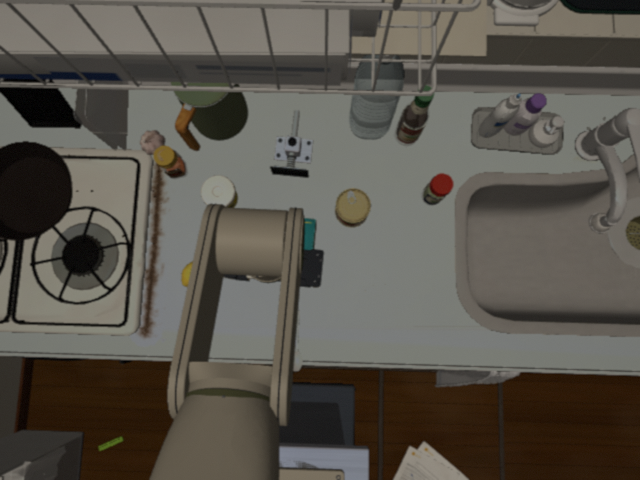

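Call:
play_rows:
  increments:
    - [[0, -0.8, -0.02, 0], [0, -1.6, -0.03, 0], [0, -2.4, -0.05, 0], [0, -3.2, -0.06, 0], [0, -4, -0.08, -0.002]]

```text
t: 14.3
tool_pos: [0.5587, 0.0395, 0.0364]
orientation: [2.136, -2.292, -0.021]
force: [-2.5, 0.9, -1.9]
opening: 0.0907
```

```bash
python3 -c "
from h import *
P=PAD+EX*-.111+EY*.000
go(P[0],P[1],.036,-94); s=read_state(); print(dock(s['tool_pos']),s['force'][:2]@EX,s['force'][:2]@EY,s['wrist_torque'])
p,d=read_camera('wrist');cv2.imwrite('pics/wr8.png',p)"
```

```text
t 14.3 pos [0.5587 0.0395 0.0364] yaw -94.04 tilt 0.91 F [-2.4536  0.9117 -1.9103] open 0.09074598392552653 | shift cm [ 0.02 -6.72 -0.06] turn -0.001
[-178.223     0.2731] -2.5112313723889166 0.7383335335441441 [0.04   0.4524 0.0538]
```

View pics/wr8.png

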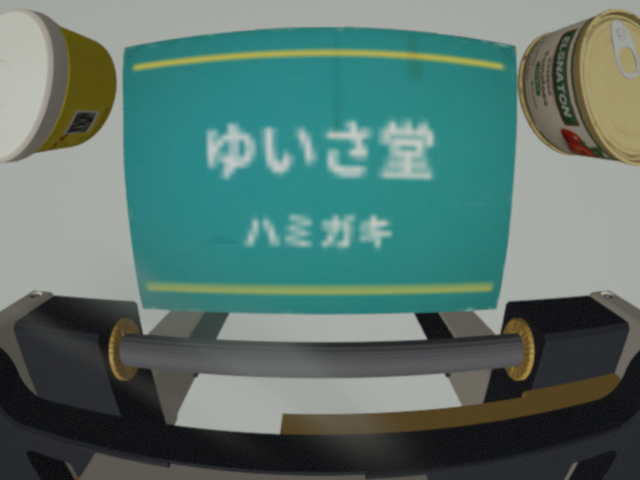

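Call:
play_rows:
  increments:
    - [[0, -0.8, -0.01, 0], [0, -1.6, -0.02, 0], [0, -2.4, -0.03, 0], [0, -3.2, -0.05, 0], [0, -4, -0.06, 0]]

```text
t: 14.85
tool_pos: [0.6007, 0.0365, 0.037]
orientation: [2.137, -2.293, -0.019]
force: [-3.7, -0.0, -0.7]
opening: 0.0898
```

```bash
python3 -c "
from h import *
P=PAD+EX*-.111+EY*.000
go(P[0],P[1],.036,-94); s=read_state(); print(dock(s['tool_pos']),s['force'][:2]@EX,s['force'][:2]@EY,s['wrist_torque'])
p,d=read_camera('wrist');cv2.imwrite('pics/wr9.png',p)
p,d=read_camera('side');cv2.imwrite('pics/side9.png',p[150:350,250:500].repeat(3,0).repeat(3,1))
p,d=read_camera('top');cv2.imwrite('pics/top9.png',p[100:300,200:400].repeat(3,0).repeat(3,1))"
```

```text
t 14.85 pos [0.6007 0.0365 0.037 ] yaw -94.03 tilt 0.81 F [-3.6573 -0.0052 -0.7477] open 0.08983255489633547 | shift cm [ 0.02 -2.52  0.06] turn -0.001
[-136.1621    0.1955] -3.6479875479388273 -0.26027954330784436 [0.0136 0.5588 0.0194]
```

View pics/wr9.png

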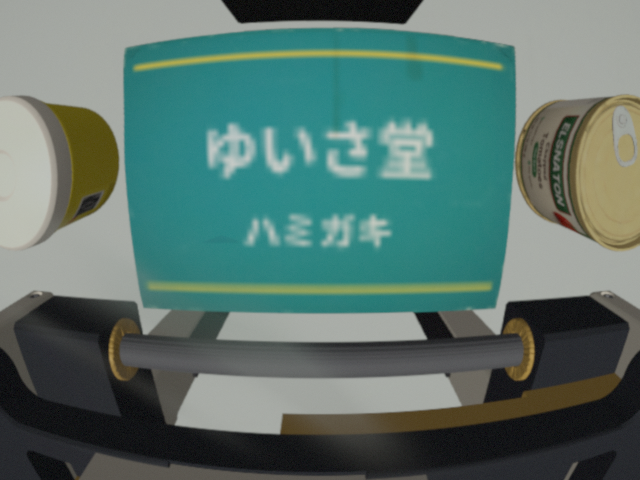

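View pics/side9.png

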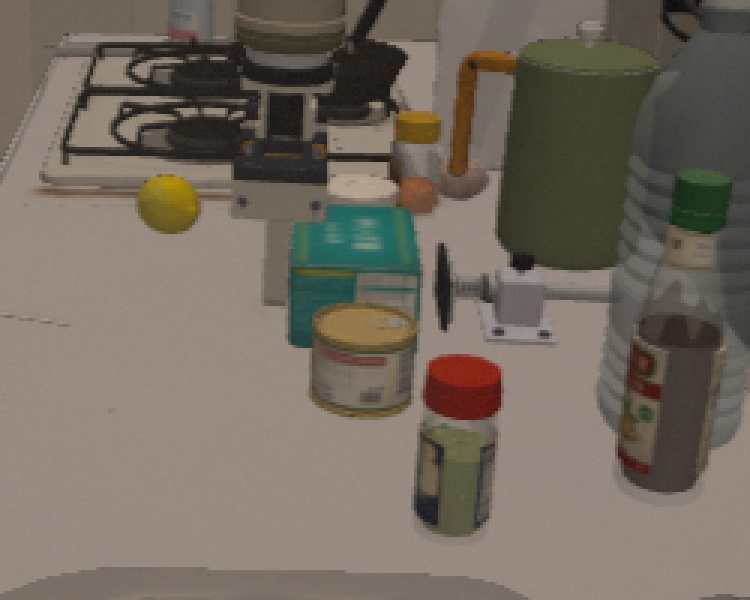

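View pics/top9.png

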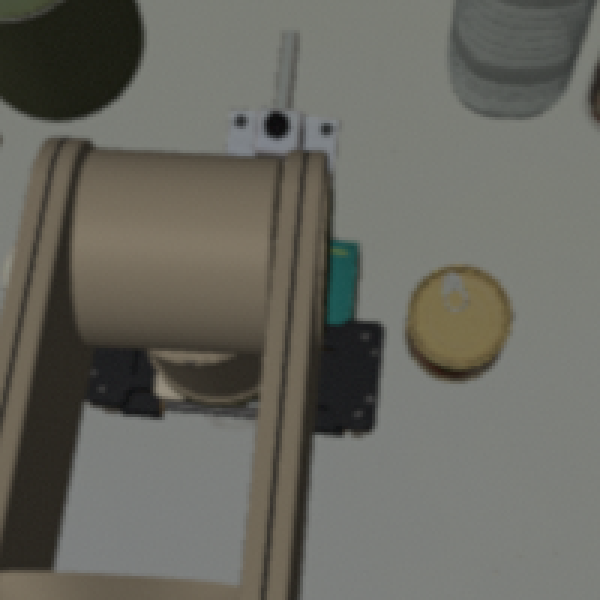

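Clear on both sides: tub edge at u≈118, carton 125–517, tin from u≈520, with real gaps of about 35 mm at table level. The pad is centred ahead at u≈322. From here I'll go slowly.

Call:
play_rows:
  increments:
    - [[0, -0.3, 0, 0], [0, -0.6, 0, 0], [0, -0.9, 0, 0], [0, -1.2, 0, 0], [0, -1.5, 0, 0]]

```text
t: 15.5
tool_pos: [0.6163, 0.0354, 0.0373]
orientation: [2.138, -2.294, -0.017]
force: [-3.2, 0.7, 2.3]
opening: 0.0903
```

```bash
cat > st.py <<'E'
from h import *
P=PAD+EX*-.111
go(P[0],P[1],.037,-94); s=read_state(); print("dock",dock(s['tool_pos']),"Fx",s['force'][:2]@EX,"Fy",s['force'][:2]@EY,s['wrist_torque'])
E
python3 st.py
```

```text
t 15.5 pos [0.6163 0.0354 0.0373] yaw -94.04 tilt 0.72 F [-3.2427  0.6644  2.3102] open 0.09028252760486288 | shift cm [ 0.02 -0.95  0.01] turn -0.001
dock [-120.4819    0.1899] Fx -3.281177676724775 Fy 0.43660515740223527 [0.0555 0.6672 0.0059]
```

Call:
play_rows:
  increments:
    - [[0, -0.1, 0, 0], [0, -0.2, 0, 0], [0, -0.3, 0, 0], [0, -0.4, 0, 0], [0, -0.5, 0, 0]]

```text
t: 16.0
tool_pos: [0.621, 0.0351, 0.0373]
orientation: [2.137, -2.293, -0.018]
force: [-7.8, 0.8, 4.1]
opening: 0.09
```

```bash
python3 st.py
```

```text
t 16.0 pos [0.621  0.0351 0.0373] yaw -94.04 tilt 0.77 F [-7.7948  0.8052  4.0781] open 0.08998171260131796 | shift cm [ 0.02 -0.48  0.02] turn -0.001
dock [-115.8268    0.1832] Fx -7.8319579549141265 Fy 0.2595372741872962 [ 0.0014  1.2049 -0.0479]
```

```bash
python3 -c "
from h import *
F=[]
for i in range(4):
    s=read_state();F.append(np.r_[s['force'][:2]@EX,s['force'][2],s['wrist_torque'][1],dock(s['tool_pos'])[0]])
    p,d=read_camera('side' if i==0 else 'wrist')
    if i==0: cv2.imwrite('pics/side10.png',cv2.resize(p[190:300,330:450],None,fx=6,fy=6,interpolation=cv2.INTER_CUBIC))
    else: cv2.imwrite('pics/wr10.png',p)
print(np.array(F))"
```

```text
[[  -7.832     4.0781    1.2049 -115.8268]
 [  -6.3519    4.1258    0.9958 -115.7695]
 [  -6.0868    4.4452    0.9689 -115.7527]
 [  -6.2617    3.7069    0.9462 -115.738 ]]
```

View pics/side10.png

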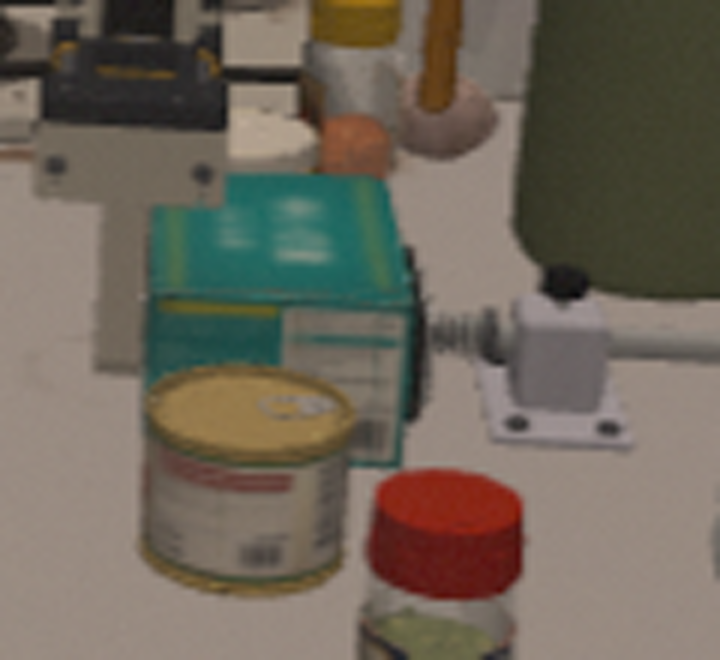

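View pics/wr10.png

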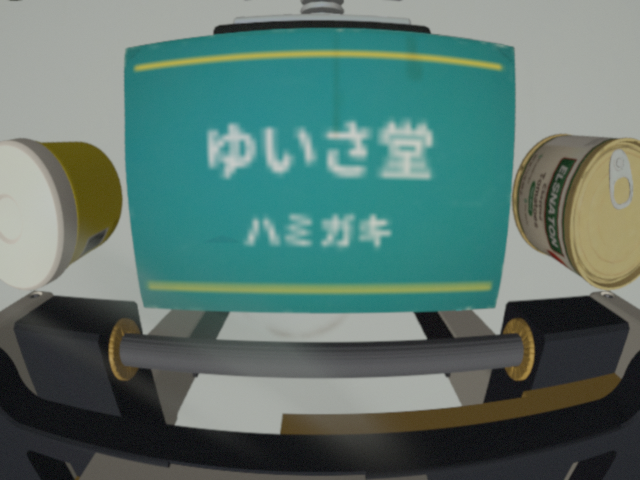

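Contact: both views show the pad against the carton's face. The carton is centred in the wrist picture, pad 215–437 against carton 125–517. Next come small steps, taking some downward bearing off the tips.

Call:
play_rows:
  increments:
    - [[0, -0.05, -0.05, 0], [0, -0.08, -0.05, 0], [0, -0.08, -0.05, 0]]

```text
t: 16.5
tool_pos: [0.6212, 0.0351, 0.0373]
orientation: [2.137, -2.293, -0.02]
force: [-6.0, 0.3, 1.5]
opening: 0.0901
```

```bash
python3 st.py
```

```text
t 16.5 pos [0.6212 0.0351 0.0373] yaw -94.04 tilt 0.84 F [-5.9724  0.3259  1.5225] open 0.09011487657824492 | shift cm [ 0.02 -0.46  0.02] turn -0.001
dock [-115.5594    0.2189] Fx -5.980633744590259 Fy -0.09149699931821337 [ 0.0717  0.9494 -0.0223]
```

Call:
play_rows:
  increments:
    - [[0, -0.06, 0, 0], [0, -0.12, 0, 0], [0, -0.15, 0, 0]]

```text
t: 16.8
tool_pos: [0.622, 0.035, 0.0373]
orientation: [2.136, -2.292, -0.021]
force: [-9.4, 0.7, 4.8]
opening: 0.0895
```

```bash
python3 st.py
```

```text
t 16.8 pos [0.622  0.035  0.0373] yaw -94.05 tilt 0.93 F [-9.4072  0.703   4.8028] open 0.08950765723240207 | shift cm [ 0.02 -0.38  0.02] turn -0.001
dock [-114.7751    0.2099] Fx -9.433286771001551 Fy 0.045123991671567 [-0.0152  1.4699 -0.1998]
```

Call:
play_rows:
  increments:
    - [[0, -0.07, -0.02, 0], [0, -0.14, -0.03, 0], [0, -0.2, -0.03, 0]]

```text
t: 17.1
tool_pos: [0.6229, 0.035, 0.0373]
orientation: [2.134, -2.291, -0.024]
force: [-10.8, 0.4, 6.0]
opening: 0.0902
```

```bash
python3 st.py
```

```text
t 17.1 pos [0.6229 0.035  0.0373] yaw -94.05 tilt 1.08 F [-10.8119   0.3552   6.0361] open 0.09021561472488666 | shift cm [ 0.02 -0.29  0.03] turn -0.001
dock [-113.9207    0.2384] Fx -10.81035853029196 Fy -0.3998870306701873 [ 0.002   1.6639 -0.1937]
```

Call:
play_rows:
  increments:
    - [[0, -0.07, -0.03, 0], [0, -0.14, -0.04, 0], [0, -0.19, -0.04, 0]]

```text
t: 17.4
tool_pos: [0.6234, 0.035, 0.0373]
orientation: [2.132, -2.289, -0.028]
force: [-10.9, 0.5, 6.5]
opening: 0.0898
```

```bash
python3 st.py
```

```text
t 17.4 pos [0.6234 0.035  0.0373] yaw -94.07 tilt 1.26 F [-10.86     0.5048   6.5314] open 0.08976381412010682 | shift cm [ 0.02 -0.24  0.03] turn -0.001
dock [-113.4395    0.2502] Fx -10.868727063432358 Fy -0.25401737181349493 [ 0.0595  1.7979 -0.2201]
```

Call:
play_rows:
  increments:
    - [[0, -0.08, -0.03, 0], [0, -0.16, -0.04, 0], [0, -0.22, -0.04, 0]]

```text
t: 17.7
tool_pos: [0.6239, 0.035, 0.0374]
orientation: [2.131, -2.288, -0.032]
force: [-13.0, 1.7, 5.8]
opening: 0.0902
```

```bash
python3 st.py
```

```text
t 17.7 pos [0.6239 0.035  0.0374] yaw -94.08 tilt 1.47 F [-12.9563   1.6687   5.7837] open 0.09024562730250804 | shift cm [ 0.03 -0.19  0.03] turn -0.001
dock [-112.8641    0.2941] Fx -13.041114529802345 Fy 0.7608144761354094 [ 0.0725  2.0951 -0.2723]
```

Estimated pad force is now about 6 to 7 N. I'll ease off in steps, watching the unloading force as a cross-check.

Call:
play_rows:
  increments:
    - [[0, 0.02, 0, 0], [0, 0.05, 0, 0], [0, 0.05, 0, 0]]

```text
t: 18.0
tool_pos: [0.6235, 0.035, 0.0374]
orientation: [2.131, -2.288, -0.032]
force: [-3.4, 0.9, 1.3]
opening: 0.09
```

```bash
python3 st.py
```

```text
t 18.0 pos [0.6235 0.035  0.0374] yaw -94.08 tilt 1.46 F [-3.4317  0.8542  1.3468] open 0.08996403726463205 | shift cm [ 0.03 -0.23  0.03] turn -0.001
dock [-113.3015    0.336 ] Fx -3.4829715305224114 Fy 0.6127074768764098 [ 0.0045  0.6567 -0.218 ]
```

Call:
play_rows:
  increments:
    - [[0, 0.05, 0, 0], [0, 0.1, 0, 0], [0, 0.1, 0, 0]]

```text
t: 18.3
tool_pos: [0.6226, 0.0352, 0.0374]
orientation: [2.131, -2.288, -0.032]
force: [-2.1, 0.6, 0.5]
opening: 0.0902
```

```bash
python3 st.py
```

```text
t 18.3 pos [0.6226 0.0352 0.0374] yaw -94.08 tilt 1.44 F [-2.1001  0.5701  0.5187] open 0.0901871913130603 | shift cm [ 0.04 -0.32  0.04] turn -0.001
dock [-114.1628    0.391 ] Fx -2.134805255736048 Fy 0.4222544160656506 [ 0.1615  0.4628 -0.1224]
```

Call:
play_rows:
  increments:
    - [[0, 0.05, 0, 0], [0, 0.1, 0, 0], [0, 0.1, 0, 0]]

```text
t: 18.6
tool_pos: [0.6217, 0.0353, 0.0374]
orientation: [2.131, -2.288, -0.031]
force: [-1.0, 0.7, -0.6]
opening: 0.0901
```

```bash
python3 st.py
```

```text
t 18.6 pos [0.6217 0.0353 0.0374] yaw -94.07 tilt 1.43 F [-1.0483  0.6877 -0.5508] open 0.09009966967372263 | shift cm [ 0.04 -0.41  0.03] turn -0.001
dock [-115.0929    0.4257] Fx -1.0936729463879162 Fy 0.6129005804168393 [ 0.1202  0.3107 -0.0824]
```

Call:
play_rows:
  increments:
    - [[0, 0.1, 0, 0], [0, 0.3, 0, 0], [0, 0.8, 0, 0], [0, 1.8, 0, 0], [0, 3, 0, 0]]

```text
t: 19.1
tool_pos: [0.5916, 0.0373, 0.0384]
orientation: [2.131, -2.288, -0.031]
force: [0.3, 0.3, 0.6]
opening: 0.0899
```

```bash
python3 st.py; python3 -c "
from h import *
p,d=read_camera('wrist');cv2.imwrite('pics/wr11.png',p)
p,d=read_camera('side');cv2.imwrite('pics/side11.png',cv2.resize(p[190:300,330:450],None,fx=6,fy=6,interpolation=cv2.INTER_CUBIC))"
```

```text
t 19.1 pos [0.5916 0.0373 0.0384] yaw -94.08 tilt 1.39 F [0.3403 0.3441 0.5959] open 0.08992330907438319 | shift cm [ 0.03 -3.43  0.05] turn -0.001
dock [-145.2471    0.3467] Fx 0.31548535260301896 Fy 0.36702899729204425 [ 0.0382  0.1524 -0.0024]
```

View pics/wr11.png

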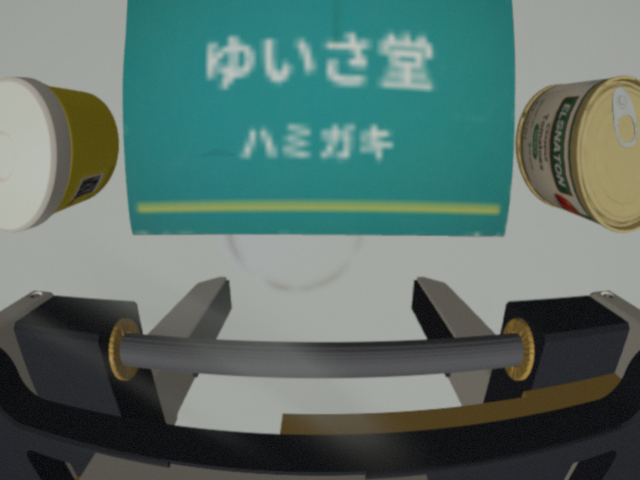

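View pics/side11.png

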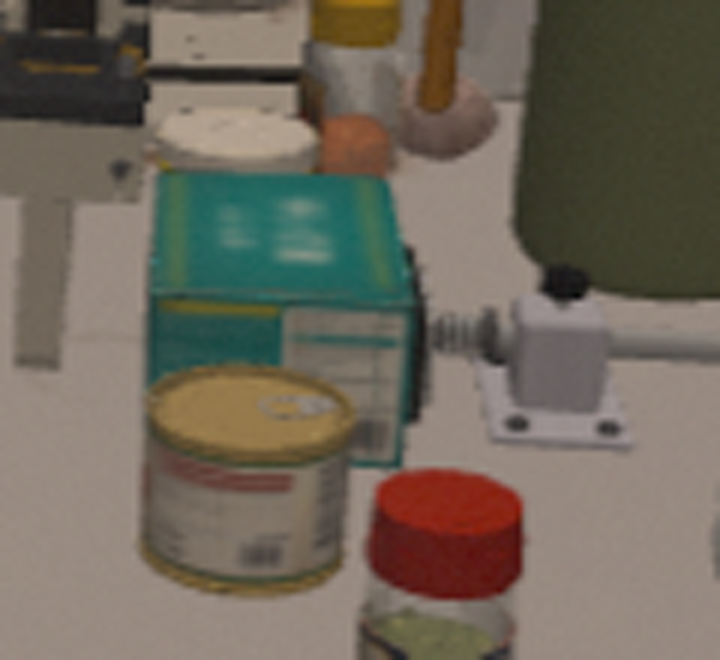

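The fingers are clear and the carton rests on the pad. I'll retreat up and aside for a clean top view.

Call:
play_rows:
  increments:
    - [[0, 2, -1, 0], [0, 4, -5, 0], [0, 6, -9, 0], [0, 8, -13, 0], [0, 10, -16, 0]]

```text
t: 19.7
tool_pos: [0.4953, 0.0437, 0.2037]
orientation: [2.132, -2.289, -0.028]
force: [1.1, 0.1, 0.1]
opening: 0.0901
```

Call:
play_rows:
  increments:
    - [[-3.5, 2, 0, 0], [-7.5, 3, 0, 0], [-12, 4, 0, 0], [-16.5, 4, 0, 0], [-21, 4, 0, 0]]

```text
t: 20.2
tool_pos: [0.4705, 0.258, 0.2061]
orientation: [2.134, -2.291, -0.027]
force: [0.6, -0.2, 0.3]
opening: 0.0903
```

Call:
play_rows:
  increments:
    - [[-4, 0, 0, 0], [-8, 0, 0, 0], [-11, 0, 0, 0], [-12, 0, 0, 0]]

```text
t: 20.6
tool_pos: [0.4787, 0.3806, 0.2065]
orientation: [2.137, -2.289, -0.028]
force: [0.1, 0.1, 0.9]
opening: 0.09
```

Run:
```python
from h import *
s=read_state(); print(s['t'],s['tool_pos'],s['force'])
p,d=read_camera('top');cv2.imwrite('pics/top12.png',p);np.savez('top12.npz',p=p,d=d);cp=camera_params('top')
D,c=carton_top(p,d,cp,(235,150,340,240),"pics/c12.png")
print(D.min(0),D.max(0), cv2.minAreaRect(D.astype(np.float32)))
ym=(D[:,1].min()+D[:,1].max())/2
far=D[(D[:,0]>D[:,0].max()-6)&(abs(D[:,1]-ym)<60)]; print("far",np.polyfit(far[:,1],far[:,0],1))
near=D[(D[:,0]<D[:,0].min()+6)&(abs(D[:,1]-ym)<60)]; print("near",np.polyfit(near[:,1],near[:,0],1))
xm=(D[:,0].min()+D[:,0].max())/2
for n,q in(("right",D[(D[:,1]<D[:,1].min()+5)&(abs(D[:,0]-xm)<42)]),("left",D[(D[:,1]>D[:,1].max()-5)&(abs(D[:,0]-xm)<42)])): print(n,np.polyfit(q[:,0],q[:,1],1),q[:,1].mean())
C=cloud(cp,d); H=C[...,2]
for n,roi,z in (("tin",(325,180,380,235),.058),("tub",(195,170,245,220),.066),("jar",(420,165,460,210),.108)):
    x0,y0,x1,y1=roi; m=np.zeros((480,640),np.uint8); m[y0:y1,x0:x1]=((H>z-.012)&(H<z+.012))[y0:y1,x0:x1]
    k=max(cv2.findContours(m,cv2.RETR_EXTERNAL,cv2.CHAIN_APPROX_NONE)[0],key=cv2.contourArea)
    print(n,cv2.minEnclosingCircle(onplane(cp,k[:,0],z)[:,:2].astype(np.float32)))
```

```text
20.6 [0.4787 0.3806 0.2065] [0.0549 0.0751 0.8586]
[-105.3109  -69.5666] [-3.2164 71.0857] ((-54.15117263793945, 0.6718521118164062), (140.53330993652344, 102.00413513183594), 89.77949523925781)
far [ 0.0038 -4.2888]
near [   0.0112 -103.6169]
right [ -0.004  -68.6208] -68.4004737091127
left [-0.0122 68.9304] 69.58901966536565
tin ((0.6596248745918274, -0.11284857988357544), 0.03830206021666527)
tub ((0.6798809766769409, 0.1750355362892151), 0.03773733600974083)
jar ((0.6960968375205994, -0.2890525758266449), 0.02429734356701374)
```

View pics/top12.png

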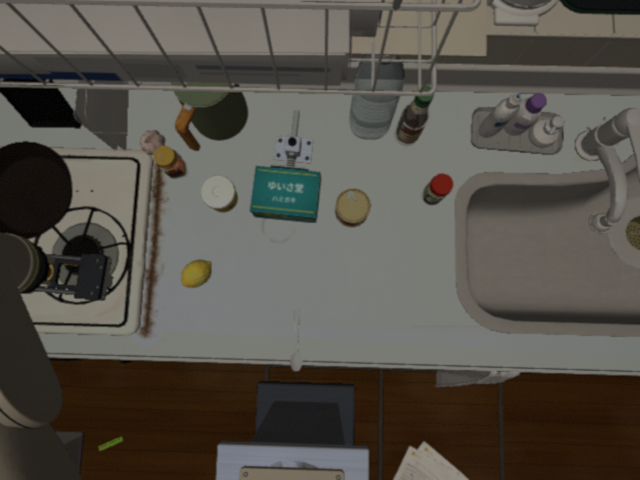

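View pics/c12.png

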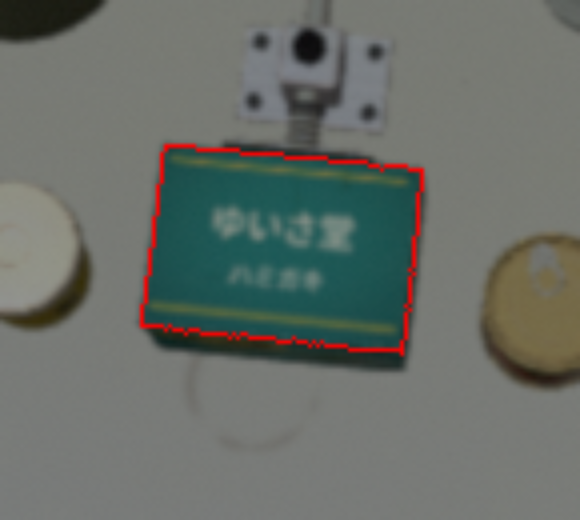

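Run:
```python
from h import *
a=cv2.cvtColor(np.load("top0.npz")["p"],cv2.COLOR_BGR2GRAY).astype(float)
b=cv2.cvtColor(np.load("top12.npz")["p"],cv2.COLOR_BGR2GRAY).astype(float)
from scipy.interpolate import interp1d
# pad back edge half-level crossing per column
for im in(a,b):
    e=[]
    for u in list(range(273,285))+list(range(299,307)):
        c=im[158:176,u]; lv=75; 
        i=np.where((c[:-1]>=lv)&(c[1:]<lv))[0]
        if len(i): i=i[0]; e.append(158+i+(c[i]-lv)/(c[i]-c[i+1]))
        else: e.append(np.nan)
    print(np.array(e).round(2))
```

```text
[166.23 166.15 166.12 166.32 166.51 166.59 166.61 166.6  166.62 166.7
 166.81 167.08 168.54 168.61 168.68 168.72 168.86 169.02 169.14 169.4 ]
[165.31 165.35 165.52 165.59 165.59 165.58 165.59 165.69 165.78 166.06
 166.15 166.31 167.65 167.7  167.85 168.16 168.15 168.32 168.55 168.7 ]
```

The pad sits about 0.85 px (1.8 mm) behind its relaxed place, so it holds about 2.6 N. That puts the peak at about 4.2 mm, or 6.3 N. Everything else is unmoved, so I'll hand in.

```bash
python3 -c "
from plant import *
print(close_job()); print(read_state()['t'])"
```

```text
the job is handed in; nothing more can be done
None
the job is handed in; nothing more can be done
```

The carton now rests squarely against the sprung pad. I handed the job in at about 21 s, with the arm well clear of everything.

I slid it left onto the dock's centre line with two fingertips, then straight between tin and tub until it met the pad. I pressed the pad in, eased off and withdrew.

**Last checks**
- **Position:** in the top view, the carton is about 0.6 mm off the dock's centre line. It is square to within about 0.2° by its front edge and the overall fit, though the rougher back and left edges read 0.6–0.7°.
- **Resting pressure:** the pad sits about 1.8 mm back from its relaxed place, which is about 2.6 N.
- **Peak press:** about 6.3 N (4.2 mm), worked back from that resting place. The wrist forces while pressing and easing off suggest about 6.5 to 7.6 N, because the friction share is uncertain. Both are under 10 N.
- **Neighbours:** tin, tub and jar measure within 1 mm of where they started. The lemon and teaspoon look unmoved in the picture; I did not re-measure them.

**One disagreement:** contact came about 6 mm nearer the robot than my first picture estimate of the pad, so I relied on the felt contact instead.

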